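Hang the spatula caddy on its stud

ROBOT

A 6-joint arm with a two-finger parallel gripper is mounted at the origin on the work surface. World frame = base frame: x ahead of the robot, y to its left, z up, the work surface at z = 0. Lengths are in m, angles in degrees, forces in N, time in s.
With the tool pointing down it reaches from about 0.275 to 0.725 m from the base axis. Payload 5.6 kg.
Tool frame: the origin (TCP) lies midway between the tips of the shut fingers; the grasp point (between the pads) lies 19 mm behind it (r.grip_point_offset is the distance from the TCP to the grasp point, in m); z points along the fingers, y is the line along which they close (so a half turn about z gives the same grasp; the last joint's range is limited). The gripper opens to 85 mm and grips with 20 to 120 N. Pads are 22 mm wide; open, the fingers measure 114 mm over their backs; the gripper's body (76 mm by 85 mm) begins 54 mm behind the grasp point. The pads swing forward as they close: fully open they stand 13 mm farther back than shut.
Start: joints at [-56.001, 14.616, 6.199, 0, -81.583, -16.306], TCP at [0.167, -0.524, 0.231] pointing down, gripper open.
Joint ranges: [-168.99, 168.99], [-69.2, 112.95], [-62.41, 85.93], [-164.36, 98.24], [-168.68, -3.75], [-174.98, 174.98]. Speed limits (degrees/s): [147.25, 147.25, 180, 180, 180, 180].

INTERFACE

Orientations are given as [roll, pitch, yaw] about the fixed x, y, z axes, in that order (R = Rz(yaw) Ry(pitch) Rx(roll)).
In Python, from cell import r gives the robot as it stands.
- The arm moves only by the tool move_arm, never from a script. Its argument "steps" is a list that holds one entry, the list of rows, each a list of 7 numbers: the shift along the tool's x, y, z in m, then the turn, a rotation vector about the tool's x, y, z in degrees, then the closure in counts, from 0 (fully open) to 255 (shut). A call has 1 to 5 rows; each row is the pose to reach, as a shift and turn from the pose commanded when the call began, along the tool's axes at that moment; what a row does not reach only later rows make up. A row lasts 1/8 s, in which the tool goes at most 62.5 mm and 10.7 degrees, less where a joint would pass 70% of its speed; a pose out of reach is approached as far as the arm can. A call with a gripper value outside its range is refused whole. The fingers move at their own pace and stop on an object; the grip force is fixed at half the most. Time passes only in rows, so rows that repeat a pose let the fingers close. It gives the time, the measured TCP pose, the force, the opening and the grip force at its end, in the units of the state.
- r.observe(): the state, without advancing time (a new reading comes with each control period).
- r.capture(name): name is "scene" or "side" or "wrist"; returns a dict with "img" (480x640x3 uint8, blue, green, red), "camera_matrix" (3x3 intrinsics, pixels), "dist" ([k1, k2, p1, p2, k3] as OpenCV has them; the pictures are not rectified), "world_to_cam" (4x4, takes a point from world to camera coordinates). Camera axes: x right, y up, looking along -z (the intrinsics and any distortion apply to the point x, -y, -z); pixel columns grow to the right and rows downward; lengths in m; the calibration is good to about 2 mm. A picture is of the moment at which its call begins. There is no depth.
- r.job_done(): hands the job in; it is judged then, once.
The state is a dict: "time": time; "qpos": joint angles; "dq": joint speeds; "tau": joint torques, N m; "ee_pos": TCP position; "tcp_rot": TCP orientation; "contact_force": force on the tool from outside, world axes, zero at the start; "torque": the same for the moment, N m; "gripper_width": opening from 0.0 (shut) to 1.0 (fully open); "grip_force": force on a finger pad.
Only numpy, scipy, OpenCV 4.12 (cv2) and the standard library are available. Lean on these libraries where they do the work, as an engineer would, in place of code of your own. Each camera call takes 0.05 s, during which the arm holds its last target. There are 200 camera calls.

TASK

Hang the empty metal caddy that has a keyhole in its back plate on the headed stud of the white shelf panel: pass the wide part of the keyhole over the stud's head, then slide the caddy down until it is fully home in the slot, and let go so that it hangs upright. Leave the spatula pot and the reagent bottle where they stand.

Things in the scene. Friction and masses are not known exactly. Their poses are not given: they have to be found in the camera images.
- caddy_grip (a point): Empty metal caddy, 0.25-0.5 kg: open pocket 56 (x) x 40 (y) x 100 mm tall, and behind it (+x) an upright back plate 5 thick, 90 wide, 118 tall, mid-plane at x = 72.5 mm. Point: pocket's middle, 30 below its rim, 70 above the underside; grip the 40 mm width here. z up. Keyhole on y = 0: opening 50 across, centre at z = -24; slot 16 wide above it; a neck that is home is centred at z = +30.
- stud_neck (a point): Steel stud, level, on the upright white panel (240 wide, 185 tall) of a low fixed shelf unit. Point: middle of its neck, 145 mm above the bench, 9 in front of the panel; neck 10 dia, 18 long; round head 28 dia, 8 thick, at x = -9 to -17. x points into the panel, z up. Hung, the caddy's x points along this x, its plate between head and panel with 13 mm play; let go, it leans a few degrees.
- pot_center (a point): Bystander: free-standing metal pot, the same 56 x 40 x 100 mm pocket but with no back plate, three spatulas standing in it up to 175 mm above the bench. Point: pocket's centre, 50 mm above the bench, z up.
- reagent_center (a point): Bystander: white round reagent bottle with a red cap, 64 mm in diameter, 125 mm tall, standing on the bench. Point: its centre, half-way up, z up.
Mind the look-alikes: they are no part of the job. Of the things that look like the part that bears caddy_grip, take the one that is farthest from the robot's base at the start.

How it is judged (in metres and radians):
At the end, for the whole second after the job is handed in: The caddy hangs at rest on the stud: the neck lies in the slot within 10 mm of its home place in height and sideways, the plate is between head and panel (within 12 mm of the neck's middle), upright within 17 degrees and squarely facing the panel within 20 degrees (x of stud_neck in the frame of caddy_grip between 0.0605 and 0.0845 m and y of stud_neck in the frame of caddy_grip between -0.01 and 0.01 m and z of stud_neck in the frame of caddy_grip between 0.02 and 0.04 m and angle between caddy_grip's own z axis and vertical below 0.3 rad and angle between the x axis of caddy_grip and the x axis of stud_neck, either way round below 0.35 rad and linear speed of caddy below 0.02 m/s); the robot touches nothing.
It fails at once if the spatula pot is moved by more than 25 mm or tipped (distance of pot_center from where it was at the start of the episode above 0.025 m or angle between pot_center's own z axis and vertical above 0.4 rad).
It fails at once if the reagent bottle is moved by more than 25 mm or tipped (distance of reagent_center from where it was at the start of the episode above 0.025 m or angle between reagent_center's own z axis and vertical above 0.4 rad).
It also fails if it takes over 48 s, if anything falls off the work surface, if the arm or the gripper's body presses on something with over 40 N, if the wrist force passes 120 N, or if a joint passes its speed limit or range.

## Working session

There is one attempt and no reset: what is moved stays moved. The work goes in short steps, Python scripts to look and compute and a tool call to move; the robot and the scene stay as the last step left them, time stands still between calls to the robot, and variables do not carry over. Pictures are saved under pics/ and viewed, at most 10 in all, crops included, and the job is handed in when it is done.

Besides the shell and the picture viewer there is one more tool, called after ">>>" by a JSON object that holds its "name" and its "arguments", one argument or row to a line. move_arm: Moves the arm, as the interface text tells. Its arguments: {"type":"object","properties":{"steps":{"type":"array","items":{"type":"array","items":{"type":"array","items":{"type":"number"}}}}},"required":["steps"]}

```bash
mkdir -p pics
cat > h.py <<'E'
import numpy as np, cv2
from cell import r
def cap(n,f):
    c=r.capture(n); cv2.imwrite('pics/'+f+'.png',c['img']); np.save('pics/'+f+'.npy',c,allow_pickle=True); return c
def load(f): return np.load('pics/'+f+'.npy',allow_pickle=True).item()
def ray(c,px):
    p=cv2.undistortPoints(np.array([[px]],float),c['camera_matrix'],np.array(c['dist'],float))[0,0]
    T=np.linalg.inv(c['world_to_cam']); d=T[:3,:3]@np.array([p[0],-p[1],-1.]); return T[:3,3],d/np.linalg.norm(d)
def onz(c,px,z):
    o,d=ray(c,px); return o+d*(z-o[2])/d[2]
def tri(c1,p1,c2,p2):
    o1,d1=ray(c1,p1);o2,d2=ray(c2,p2)
    s=np.linalg.lstsq(np.c_[d1,-d2],o2-o1,rcond=None)[0]
    a,b=o1+s[0]*d1,o2+s[1]*d2; return (a+b)/2,np.linalg.norm(a-b)
def proj(c,P):
    T=c['world_to_cam']; q=T[:3,:3]@np.array(P)+T[:3,3]; q=np.array([q[0],-q[1],-q[2]])
    return cv2.projectPoints(q[None],np.zeros(3),np.zeros(3),c['camera_matrix'],np.array(c['dist'],float))[0][0,0]
E
python3 - <<'E'
from h import *
print(r.observe())
a=cap('scene','s0');b=cap('side','d0');c=cap('wrist','w0')
for k in (a,b): print(np.linalg.inv(k['world_to_cam']).round(3),k['dist'])
E
```

```text
{'time': 0.0, 'qpos': array([-5.60032941e+01,  1.46523180e+01,  6.13017757e+00, -2.87569314e-02,
       -8.15819020e+01, -1.63042214e+01]), 'dq': array([-0.05660223,  0.00669459,  0.01396064,  0.01682466, -0.08157004,
        0.01139816]), 'tau': array([-1.96352565e-03, -3.86634958e+01,  2.37934917e+01,  5.36558211e+00,
       -6.20675259e-03, -6.05266450e-05]), 'ee_pos': array([ 0.16704408, -0.52349795,  0.23039492]), 'tcp_rot': array([ 1.79892157e+02, -1.91317766e-03, -1.62311749e+02]), 'contact_force': array([ 0.03373306,  0.21126954, -1.16812517]), 'torque': array([-0.01951752, -0.02450998,  0.01654269]), 'grip_force': 0.0, 'gripper_width': 1.0009092223630307}
[[ 0.894 -0.315  0.317  0.69 ]
 [ 0.447  0.63  -0.635 -0.444]
 [ 0.     0.71   0.704  0.686]
 [ 0.     0.     0.     1.   ]] [-0.01222156  0.          0.          0.          0.        ]
[[-0.887  0.227 -0.401  0.062]
 [-0.461 -0.405  0.79   0.73 ]
 [ 0.016  0.886  0.464  0.528]
 [ 0.     0.     0.     1.   ]] [-0.09391478  0.          0.          0.          0.        ]
```

View pics/s0.png

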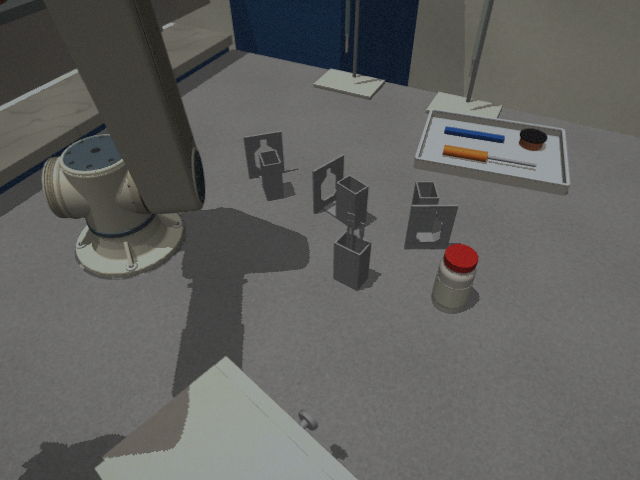

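View pics/d0.png

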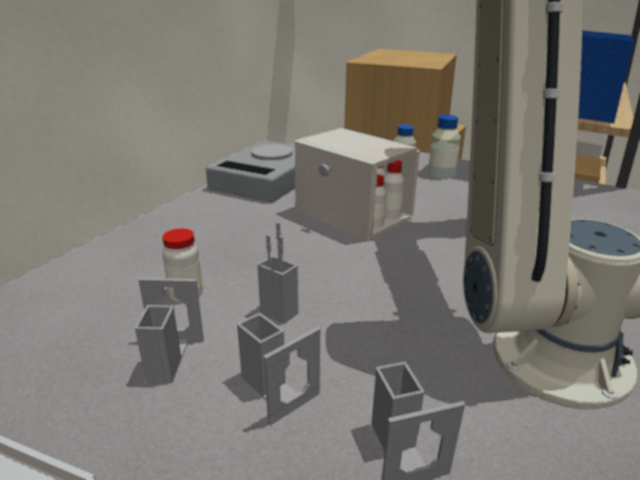

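In the scene view there are three keyhole caddies, at about (270,165), (345,195) and (428,215). The pot is at (351,262), the bottle at (455,280) and the stud head at (308,420). In the side view the same caddies are at (410,420), (275,360) and (165,335), and the stud is at (324,170). I'll work out their distances from the base and enlarge the candidate.

Run:
```python
from h import *
a=load('s0');b=load('d0')
for n,p,z in [('A',(270,155),.1),('B',(352,185),.1),('C',(426,190),.1),('pot',(352,243),.1),('bottle',(460,258),.125)]:
    P=onz(a,p,z);print(n,P.round(3),np.linalg.norm(P[:2]).round(3))
for n,p,z in [('A',(398,377),.1),('B',(262,330),.1),('C',(158,318),.1),('pot',(278,265),.1),('bottle',(179,238),.125)]:
    P=onz(b,p,z);print(n,P.round(3),np.linalg.norm(P[:2]).round(3))
print(tri(a,(308,419),b,(324,170)))
def crop(i,x,y,w,h,s): return cv2.resize(i[y:y+h,x:x+w],None,fx=s,fy=s,interpolation=cv2.INTER_CUBIC)
c1=crop(a['img'],385,170,100,75,4);c2=crop(b['img'],120,265,100,75*1+45,4)
c3=crop(a['img'],260,380,100,75,4);c4=crop(b['img'],280,120,100,120,4)
cv2.imwrite('pics/crop.png',cv2.resize(np.vstack([np.hstack([c1,c3]),np.hstack([c2,c4])]),None,fx=.75,fy=.75) )
```

```text
A [0.192 0.281 0.1  ] 0.34
B [0.402 0.263 0.1  ] 0.481
C [0.546 0.316 0.1  ] 0.631
pot [0.472 0.106 0.1  ] 0.484
bottle [0.66  0.131 0.125] 0.672
A [0.193 0.271 0.1  ] 0.333
B [0.39  0.272 0.1  ] 0.476
C [0.535 0.321 0.1  ] 0.624
pot [0.466 0.111 0.1  ] 0.479
bottle [0.643 0.152 0.125] 0.661
(array([ 0.56347379, -0.23719889,  0.14429049]), np.float64(0.00299206368029079))
```

View pics/crop.png

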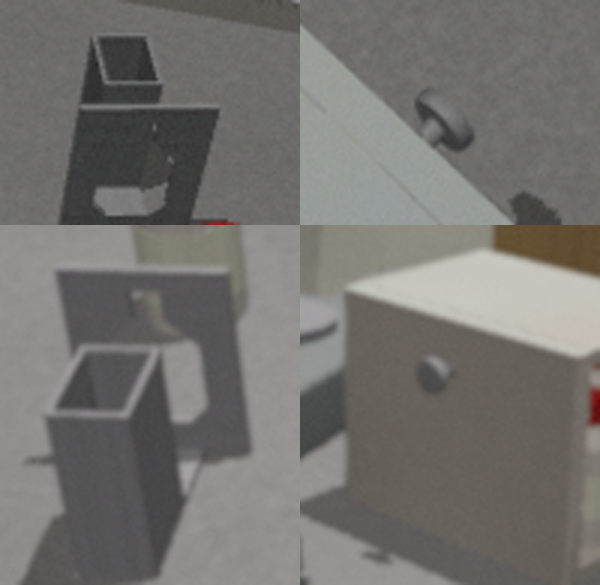

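C, scene (428,215) and side (165,335), is the farthest from the base: about 0.63 m, against 0.48 and 0.34 m for the others. The crop shows its keyhole, with the slot above the wide opening, and the stud. Next I'll measure the poses from the corner pixels.

Run:
```python
from h import *
a=load('s0');b=load('d0')
S=[(416,182.3),(435,182.3),(438.7,198.3),(419.3,198.3)]
D=[(135.7,328),(146.7,305.7),(173.3,305.7),(162.7,328)]
for c,q in((a,S),(b,D)):
    R=np.array([onz(c,p,.1)[:2] for p in q]);print('rim',R.round(3).tolist(),R.mean(0).round(4),[np.linalg.norm(R[i]-R[i-1]).round(3) for i in range(4)])
for c,q in((a,[(411.3,205.7),(458,205.7)]),(b,[(138.7,280),(196.3,280)])):
    R=np.array([onz(c,p,.118)[:2] for p in q]);d=R[1]-R[0];print('plate',R.round(4).tolist(),R.mean(0).round(4),np.linalg.norm(d).round(3),np.degrees(np.arctan2(d[1],d[0])))
for q,c in (([(225,357),(300,428)],a),([(295.7,141.7),(374,164)],b)):
    R=np.array([onz(c,p,.185)[:2] for p in q]);d=R[1]-R[0];print('panel',R.round(4).tolist(),np.linalg.norm(d).round(3),np.degrees(np.arctan2(d[1],d[0])))
# panel edge fit in both images
for n,c,roi in (('s',a,(230,357,110,110)),('d',b,(296,120,85,60))):
    g=cv2.cvtColor(c['img'],cv2.COLOR_BGR2GRAY)
    for l in cv2.createLineSegmentDetector().detect(g[roi[1]:roi[1]+roi[3],roi[0]:roi[0]+roi[2]])[0][:,0]:
        p,q=l[:2]+roi[:2],l[2:]+roi[:2]
        if np.linalg.norm(p-q)>20:
            P,Q=onz(c,p,.185),onz(c,q,.185); d=Q-P; print(n,p.round(1),q.round(1),P[:2].round(4),Q[:2].round(4),np.degrees(np.arctan2(d[1],d[0])).round(1))
```

```text
rim [[0.519, 0.332], [0.555, 0.35], [0.577, 0.302], [0.542, 0.284]] [0.5481 0.3168] [np.float64(0.053), np.float64(0.04), np.float64(0.053), np.float64(0.039)]
rim [[0.545, 0.354], [0.571, 0.307], [0.537, 0.287], [0.513, 0.335]] [0.5416 0.3209] [np.float64(0.038), np.float64(0.054), np.float64(0.04), np.float64(0.054)]
plate [[0.5396, 0.2332], [0.6201, 0.2736]] [0.5798 0.2534] 0.09 26.645912894589642
plate [[0.6111, 0.28], [0.5338, 0.2363]] [0.5724 0.2582] 0.089 -150.56311831074
panel [[0.4447, -0.2286], [0.5711, -0.2651]] 0.132 -16.103492857779866
panel [[0.6605, -0.2797], [0.4358, -0.2217]] 0.232 165.51774956941898
s [301.2 427. ] [230.  359.5] [ 0.5717 -0.2635] [ 0.4523 -0.2288] 163.8
d [379.7 137.2] [340.  127.2] [ 0.503  -0.4198] [ 0.6288 -0.4542] -15.3
d [296.4 141.4] [373.3 164.2] [ 0.6602 -0.2824] [ 0.4366 -0.2196] 164.3
d [339.7 127.8] [296.5 138.7] [ 0.6269 -0.4485] [ 0.6718 -0.3025] 72.9
```

```bash
cat >> h.py <<'E'
from scipy.spatial.transform import Rotation as Ro
def rel(pos,rpy,target,yaw,tilt=(180,0)):
    R0=Ro.from_euler('xyz',rpy,degrees=True);R1=Ro.from_euler('xyz',[tilt[0],tilt[1],yaw],degrees=True)
    return (R0.inv().apply(np.array(target)-pos)).round(4),(R0.inv()*R1).as_rotvec(degrees=True).round(1)
E
python3 - <<'E'
from h import *
p=np.array([.167,-.524,.231]);y=-162.3
for t,yy in [((.293,-.243,.24),-129),((.419,.038,.24),-96),((.545,.319,.24),-62.5)]:
    print(rel(p,[180,0,y],t,yy));p=np.array(t);y=yy
E
```

```text
(array([-0.2055,  0.2294, -0.009 ]), array([  0. ,   0. , -33.3]))
(array([-0.2977,  0.0789,  0.    ]), array([  0.,   0., -33.]))
(array([-0.2926, -0.0959, -0.    ]), array([ -0. ,   0. , -33.5]))
```

>>> {"name": "move_arm", "arguments": {
  "steps": [
    [[-0.041,0.046,-0.002,0,0,-6.7,0],[-0.082,0.092,-0.004,0,0,-13.3,0],[-0.123,0.138,-0.006,0,0,-20,0],[-0.164,0.184,-0.008,0,0,-26.6,0],[-0.2055,0.2294,-0.009,0,0,-33.3,0]]
  ]
}}

```text
time: 0.78
ee_pos: [0.2935, -0.2412, 0.2403]
tcp_rot: [-180.0, 0.0, -128.8]
contact_force: [2.8, 0.0, 1.4]
gripper_width: 1.001
grip_force: 0.0
```

>>> {"name": "move_arm", "arguments": {
  "steps": [
    [[-0.06,0.016,0,0,0,-6.6,0],[-0.119,0.032,0,0,0,-13.2,0],[-0.179,0.047,0,0,0,-19.8,0],[-0.238,0.063,0,0,0,-26.4,0],[-0.298,0.079,0,0,0,-33,0]]
  ]
}}

```text
time: 1.4
ee_pos: [0.4197, 0.0404, 0.2404]
tcp_rot: [-180.0, 0.0, -95.7]
contact_force: [0.7, -0.2, 0.2]
gripper_width: 1.001
grip_force: 0.0
```

>>> {"name": "move_arm", "arguments": {
  "steps": [
    [[-0.058,-0.019,0,0,0,-6.7,0],[-0.117,-0.038,0,0,0,-13.4,0],[-0.176,-0.058,0,0,0,-20,0],[-0.234,-0.077,0,0,0,-26.8,0],[-0.2926,-0.096,0,0,0,-33.5,0]]
  ]
}}

```text
time: 2.02
ee_pos: [0.546, 0.3211, 0.24]
tcp_rot: [180.0, -0.0, -62.3]
contact_force: [-0.0, 0.4, 0.4]
gripper_width: 1.004
grip_force: 0.0
```

>>> {"name": "move_arm", "arguments": {
  "steps": [
    [[0,0,0,0,0,0,0],[0,0,0,0,0,0,0],[0,0,0,0,0,0,0]]
  ]
}}

```text
time: 2.4
ee_pos: [0.5454, 0.3183, 0.2412]
tcp_rot: [-179.9, 0.0, -62.6]
contact_force: [0.1, 0.3, 0.6]
gripper_width: 0.998
grip_force: 0.0
```

Run:
```python
from h import *
s=r.observe();print(s['time'],s['ee_pos'],s['tcp_rot'],s['qpos'])
cap('wrist','w1');c=load('w1');print(np.linalg.inv(c['world_to_cam']).round(3))
for P in [(.545,.319,.1),(.545,.319,.051)]: print(proj(c,P))
```

```text
2.4 [0.54539696 0.31832845 0.24118655] [-1.79939882e+02  5.38947155e-03 -6.25657189e+01] [ 4.44300536e+01  2.39860520e+01  2.10282047e+01  1.24355618e-02
 -8.69830854e+01 -1.69964233e+01]
[[-0.888  0.441  0.132  0.579]
 [-0.46  -0.85  -0.258  0.253]
 [-0.002 -0.29   0.957  0.385]
 [ 0.     0.     0.     1.   ]]
[318.22765816 227.56788224]
[318.28941542 215.14494439]
```

View pics/w1.png

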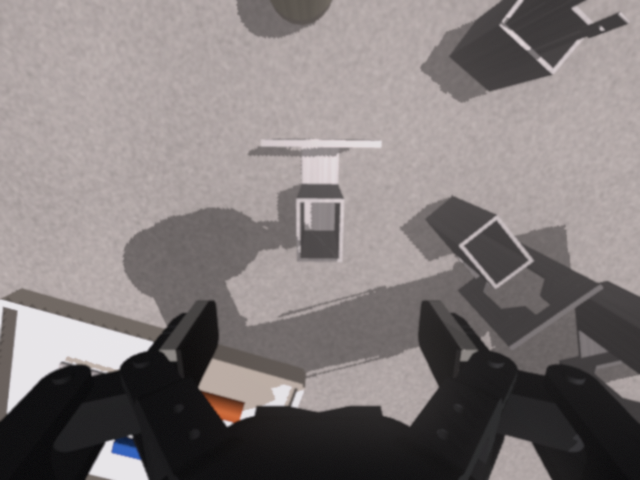

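The wrist view shows the caddy under the tool, with its rim at (297–343, 201–261) and its plate top at (262–381, 143), square to the fingers. The nearest other caddy, at (495,250), is clear of the fingers.

Run:
```python
from h import *
c=load('w1');s=r.observe()
R=np.array([onz(c,p,.1) for p in [(297,201),(343,201),(341,261),(300,261)]]);print(R.round(4),R.mean(0))
Q=np.array([onz(c,p,.118) for p in [(262,142),(381,142)]]);d=Q[1]-Q[0];print(Q,np.linalg.norm(d),np.degrees(np.arctan2(d[1],d[0])))
B=onz(c,(602,285),.118);print('B corner',B)
# LSD on the plate top / rim
t=np.array([*R.mean(0)[:2],.0485])
print(rel(s['ee_pos'],s['tcp_rot'],t,-62.5), rel(s['ee_pos'],s['tcp_rot'],B,-62.5)[0])
```

```text
[[0.5714 0.3067 0.1   ]
 [0.5371 0.289  0.1   ]
 [0.513  0.3369 0.1   ]
 [0.5453 0.3536 0.1   ]] [0.54171453 0.32153877 0.1       ]
[[0.61496966 0.27545634 0.118     ]
 [0.53585959 0.23447676 0.118     ]] 0.08909394060169865 -152.6155203379637
B corner [0.31255216 0.24938878 0.118     ]
(array([-0.0045,  0.0021,  0.1929]), array([-0.1,  0. , -0.1])) [-0.0461  0.2386  0.123 ]
```

>>> {"name": "move_arm", "arguments": {
  "steps": [
    [[-0.004,0.0018,0.05,0,0,0,0],[-0.004,0.0018,0.095,0,0,0,0],[-0.004,0.0018,0.135,0,0,0,0],[-0.004,0.0018,0.17,0,0,0,0],[-0.004,0.0018,0.191,0,0,0,0]]
  ]
}}

```text
time: 3.08
ee_pos: [0.5414, 0.3206, 0.0483]
tcp_rot: [179.9, -0.0, -62.6]
contact_force: [0.1, 0.3, -0.3]
gripper_width: 1.0
grip_force: 0.0
```

>>> {"name": "move_arm", "arguments": {
  "steps": [
    [[0,0,0.001,0,0,0,0],[0,0,0.001,0,0,0,60],[0,0,0.001,0,0,0,100],[0,0,0.001,0,0,0,140],[0,0,0.001,0,0,0,180]]
  ]
}}

```text
time: 3.7
ee_pos: [0.5426, 0.3224, 0.0497]
tcp_rot: [-179.9, 0.0, -62.5]
contact_force: [-1.4, 0.3, 6.4]
gripper_width: 0.464
grip_force: 60.9
```

>>> {"name": "move_arm", "arguments": {
  "steps": [
    [[0,0,0,0,0,0,255],[0,0,0,0,0,0,255],[0,0,0,0,0,0,255],[0,0,0,0,0,0,255],[0,0,0,0,0,0,255]]
  ]
}}

```text
time: 4.32
ee_pos: [0.5426, 0.3224, 0.0496]
tcp_rot: [-179.9, 0.0, -62.5]
contact_force: [-1.0, 0.5, 5.9]
gripper_width: 0.456
grip_force: 60.9
```

>>> {"name": "move_arm", "arguments": {
  "steps": [
    [[0,0,-0.01,0,0,0,255],[0,0,-0.03,0,0,0,255],[0,0,-0.06,0,0,0,255],[0,0,-0.1,0,0,0,255],[0,0,-0.14,0,0,0,255]]
  ]
}}

```text
time: 4.95
ee_pos: [0.5414, 0.3217, 0.189]
tcp_rot: [179.9, 0.0, -62.5]
contact_force: [0.0, -0.2, -2.9]
gripper_width: 0.463
grip_force: 60.8
```

>>> {"name": "move_arm", "arguments": {
  "steps": [
    [[0,0,-0.03,0,0,0,255],[0,0,-0.055,0,0,0,255],[0,0,-0.065,0,0,0,255],[0,0,-0.065,0,0,0,255],[0,0,-0.065,0,0,0,255]]
  ]
}}

```text
time: 5.58
ee_pos: [0.5415, 0.3218, 0.2516]
tcp_rot: [179.8, -0.0, -62.5]
contact_force: [-0.5, 0.3, -4.1]
gripper_width: 0.463
grip_force: 61.0
```

Run:
```python
from h import *
s=r.observe();print(s['time'],s['ee_pos'],s['tcp_rot'],s['contact_force'],s['torque'])
b=cap('side','d2');w=cap('wrist','w2')
g=s['ee_pos']+np.array([0,0,.02]);u=np.array([np.cos(np.radians(-62.5)),np.sin(np.radians(-62.5)),0])
print(proj(b,g),proj(b,g+.0725*u+[0,0,.048]))
i=np.hstack([cv2.resize(b['img'][60:360,40:340],None,fx=4/3,fy=4/3),cv2.resize(w['img'][60:360,170:470],None,fx=4/3,fy=4/3)])
cv2.imwrite('pics/c2.png',i)
```

```text
5.575 [0.54145241 0.32178004 0.25155083] [ 1.79829194e+02 -5.45082742e-03 -6.25108407e+01] [-0.4899323   0.34067052 -4.07953558] [ 0.12478758  0.0782077  -0.0038967 ]
[135.29114939 206.19323169] [147.81715319 152.27831778]
```

View pics/c2.png

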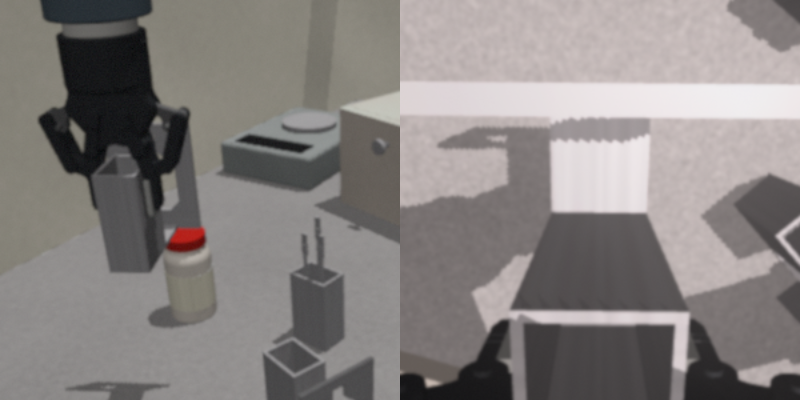

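The caddy is held and looks upright. In the wrist crop its plate top lies across rows 82–118 and the rim's front edge at row 312. I'll check the pitch and the tool-frame offsets numerically.

Run:
```python
from h import *
b=load('d2');w=load('w2');s=r.observe();R0=Ro.from_euler('xyz',s['tcp_rot'],degrees=True)
T=s['ee_pos']
def tool(P): return R0.inv().apply(P-T).round(4)
f=lambda x,y:(170+x*.75,60+y*.75)
gz=T[2]+.0205
print('rim front outer L,R',[tool(onz(w,f(*p),gz+.03)) for p in((511,311),(688,311))])
print('bar/pocket bottom?',[tool(onz(w,f(*p),gz-.07)) for p in((551,212),(647,212))])
for y in (82,118): print('plate top edge',y,tool(onz(w,f(600,y),gz+.048)))
# side: predicted model points, no tilt
def P(x,y,z): return T+R0.apply([x,-y if 0 else y,-0.0205-z])
g=lambda p:((p-np.array([40,60]))*4/3).round(0)
for n,q in dict(rimA=(-28,20,30),rimB=(-28,-20,30),botA=(-28,20,-70),botB=(-28,-20,-70),plTopA=(75,45,48),plTopB=(75,-45,48),plBotA=(75,45,-70)).items(): print(n,g(proj(b,P(*(np.array(q)/1000)))))
```

```text
rim front outer L,R [array([ 0.029 ,  0.0702, -0.0503]), array([ 0.0291,  0.1088, -0.0502])]
bar/pocket bottom? [array([0.028 , 0.1529, 0.0499]), array([0.0279, 0.1937, 0.05  ])]
plate top edge 82 [ 0.0764  0.0626 -0.0683]
plate top edge 118 [ 0.071   0.064  -0.0683]
rimA [133. 176.]
rimB [ 90. 176.]
botA [149. 273.]
botB [108. 272.]
plTopA [188. 122.]
plTopB [101. 122.]
plBotA [200. 226.]
```

Run:
```python
from h import *
m=np.array([.569,.1,.2515])
print(rel(np.array([.5415,.3218,.2516]),[180,0,-62.5],m,-84));print(rel(m,[180,0,-84],[.596,-.122,.2515],-105.8))
```

```text
(array([2.094e-01, 7.800e-02, 1.000e-04]), array([ 0. , -0. , 21.5]))
(array([ 0.2236, -0.0036, -0.    ]), array([ 0. , -0. , 21.8]))
```

>>> {"name": "move_arm", "arguments": {
  "steps": [
    [[0.03,0.011,0,0,0,3,255],[0.075,0.028,0,0,0,7.5,255],[0.12,0.045,0,0,0,12,255],[0.165,0.061,0,0,0,16.8,255],[0.2094,0.078,0,0,0,21.5,255]]
  ]
}}

```text
time: 6.3
ee_pos: [0.5693, 0.0987, 0.2526]
tcp_rot: [179.9, -0.0, -84.2]
contact_force: [0.6, -0.1, -2.8]
gripper_width: 0.461
grip_force: 61.0
```

>>> {"name": "move_arm", "arguments": {
  "steps": [
    [[0.045,-0.001,0,0,0,4.4,255],[0.09,-0.002,0,0,0,8.8,255],[0.135,-0.002,0,0,0,13,255],[0.19,-0.003,0,0,0,18,255],[0.2236,-0.0036,0,0,0,21.8,255]]
  ]
}}

```text
time: 6.92
ee_pos: [0.5961, -0.1241, 0.2525]
tcp_rot: [179.9, -0.0, -106.0]
contact_force: [1.4, 0.5, -2.7]
gripper_width: 0.458
grip_force: 61.1
```

>>> {"name": "move_arm", "arguments": {
  "steps": [
    [[0,0,0.02,0,0,0,255],[0,0,0.06,0,0,0,255],[0,0,0.095,0,0,0,255],[0,0,0.103,0,0,0,255],[0,0,0.103,0,0,0,255]]
  ]
}}

```text
time: 7.55
ee_pos: [0.5966, -0.122, 0.1506]
tcp_rot: [-180.0, -0.0, -105.8]
contact_force: [0.3, -0.3, -2.4]
gripper_width: 0.463
grip_force: 61.4
```

Run:
```python
from h import *
s=r.observe();print(s['time'],s['ee_pos'],s['tcp_rot'],s['contact_force'],s['qpos'])
b=cap('side','d3');w=cap('wrist','w3');a=cap('scene','s3')
N=(.5597,-.2507,.145);print(proj(w,N),proj(a,N),proj(b,N))
f=lambda i,x,y:cv2.resize(i[y:y+200,x:x+266],(400,300),interpolation=cv2.INTER_CUBIC)
i=np.vstack([np.hstack([f(a['img'],200,275),f(b['img'],210,70)]),np.hstack([cv2.resize(w['img'],(400,300)),f(w['img'],190,0)])])
cv2.imwrite('pics/c3.png',i)
```

```text
7.55 [ 0.59664538 -0.12197336  0.15064106] [-1.79997657e+02 -3.95173779e-02 -1.05790173e+02] [ 0.33688574 -0.31125877 -2.42045046] [ 3.15643314e+00  2.31719354e+01  6.60891422e+00  3.97857355e-02
 -7.34475977e+01 -1.89579437e+01]
[320.11825391 -34.82685228] [298.66242092 427.2124712 ] [327.56498466 168.27472092]
```

View pics/c3.png

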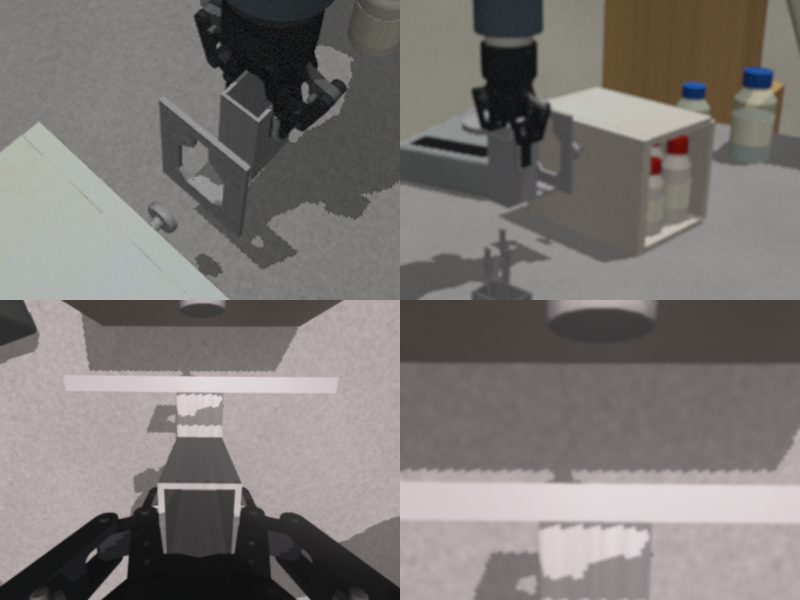

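The wrist view shows the stud head at columns 289–360, centre 324, with its lower edge at row 27. The plate top is centred near column 322, and the panel's foot and the plate are level, so the yaw is good. The scene view shows the keyhole facing the head. Next I'll compute the sideways offset.

Run:
```python
from h import *
w=load('w3');a=load('s3');b=load('d3');s=r.observe();R0=Ro.from_euler('xyz',s['tcp_rot'],degrees=True);T=s['ee_pos']
tool=lambda P:R0.inv().apply(P-T).round(4)
gz=T[2]+.0205
print('head widest',[tool(onz(w,p,.145)) for p in((289,12),(359.6,12))])
P=onz(w,(324.3,27.5),.131);print('head low front',tool(P),P)
g=w['img'].astype(int).sum(2)
for row in (121,):
    for y0 in (121,124): 
        x=np.where(g[y0]>520)[0];x=x[(x>60)&(x<600)];print(y0,x.min(),x.max())
print('plate top ends',[tool(onz(w,p,gz+.048)) for p in((104,122),(541,125))])
print('rim',[tool(onz(w,p,gz+.03)) for p in((253,294),(387,294))])
# panel foot line
p,q=onz(w,(150,40.5),0),onz(w,(470,40.5),0);print('foot',tool(p),tool(q))
# stud head from scene(crop 162,218)/1.5+ (200,275), side crop (573-400,152)
print(tri(a,(200+161/1.504,275+217/1.5),w,(324.3,13)))
```

```text
head widest [array([ 0.1195, -0.0105,  0.0072]), array([0.1194, 0.0164, 0.0071])]
head low front [0.1181 0.0032 0.0211] [ 0.56235773 -0.23462105  0.131     ]
121 69 592
124 71 554
plate top ends [array([ 0.077 , -0.0436, -0.0684]), array([ 0.0763,  0.0464, -0.0687])]
rim [array([ 0.0294, -0.0188, -0.0505]), array([ 0.0294,  0.021 , -0.0506])]
foot [ 0.1443 -0.1275  0.1526] [0.144  0.1164 0.1518]
(array([ 0.56264635, -0.23664467,  0.14106298]), np.float64(0.0015267928213746665))
```

>>> {"name": "move_arm", "arguments": {
  "steps": [
    [[0,0.0018,0.002,0,0,0,255],[0.01,0.0018,0.002,0,0,0,255],[0.02,0.0018,0.002,0,0,0,255],[0.025,0.0018,0.002,0,0,0,255],[0.025,0.0018,0.002,0,0,0,255]]
  ]
}}

```text
time: 8.32
ee_pos: [0.5878, -0.146, 0.1483]
tcp_rot: [-180.0, 0.0, -105.9]
contact_force: [0.5, 0.4, -3.0]
gripper_width: 0.465
grip_force: 61.5
```

>>> {"name": "move_arm", "arguments": {
  "steps": [
    [[0.008,0,0,0,0,0,255],[0.016,0,0,0,0,0,255],[0.024,0,0,0,0,0,255],[0.032,0,0,0,0,0,255],[0.035,0,0,0,0,0,255]]
  ]
}}

```text
time: 8.95
ee_pos: [0.5782, -0.1797, 0.1483]
tcp_rot: [180.0, -0.0, -105.8]
contact_force: [-0.4, 1.1, -2.8]
gripper_width: 0.467
grip_force: 61.5
```

>>> {"name": "move_arm", "arguments": {
  "steps": [
    [[0,0,0,0,0,0,255],[0,0,0,0,0,0,255]]
  ]
}}

```text
time: 9.2
ee_pos: [0.5785, -0.1788, 0.1483]
tcp_rot: [-180.0, 0.0, -105.8]
contact_force: [-0.3, -0.2, -3.3]
gripper_width: 0.458
grip_force: 61.5
```

Run:
```python
from h import *
s=r.observe();print(s['time'],s['ee_pos'],s['tcp_rot'],s['contact_force'],s['torque'])
b=cap('side','d4');w=cap('wrist','w4');a=cap('scene','s4')
f=lambda i,x,y:cv2.resize(i[y:y+150,x:x+200],(400,300),interpolation=cv2.INTER_CUBIC)
cv2.imwrite('pics/c4.png',np.vstack([np.hstack([f(a['img'],200,330),f(b['img'],260,90)]),np.hstack([cv2.resize(w['img'],(400,300)),f(w['img'],220,0)])]))
```

```text
9.2 [ 0.57845117 -0.17884067  0.14827555] [-1.79999339e+02  5.99572363e-03 -1.05797117e+02] [-0.29090994 -0.23574732 -3.3365296 ] [ 0.12116905 -0.04858049  0.00261703]
```

View pics/c4.png

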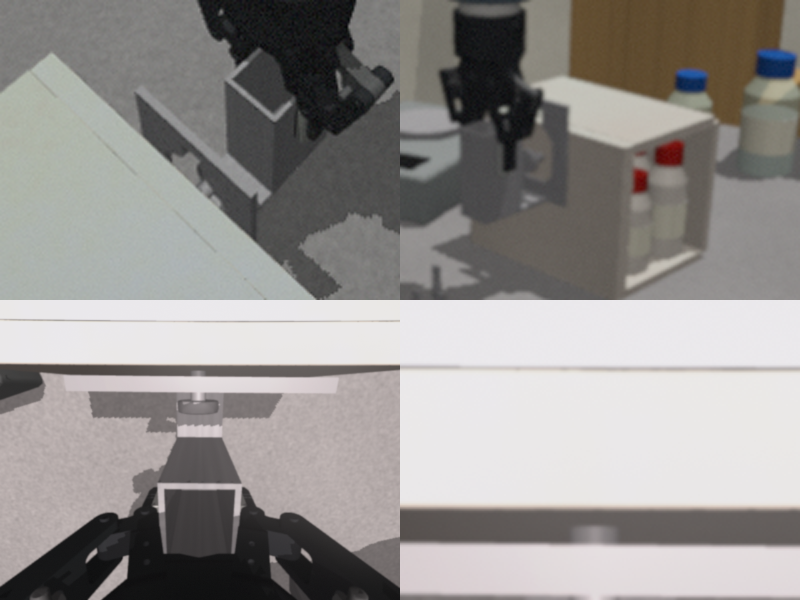

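The head is through the keyhole and in front of the plate (wrist small view (198,405)), with the neck visible behind it at (198,390). I'll measure the sideways offset precisely before sliding down.

Run:
```python
from h import *
w=load('w4');s=r.observe();R0=Ro.from_euler('xyz',s['tcp_rot'],degrees=True);T=s['ee_pos']
tool=lambda P:R0.inv().apply(P-T).round(4)
gz=T[2]+.0205
g=cv2.cvtColor(w['img'],cv2.COLOR_BGR2GRAY).astype(float)
def edges(y,x0,x1,k=8):
    v=np.gradient(cv2.GaussianBlur(g,(3,3),0)[y-1:y+2].mean(0));xs=[x for x in range(x0,x1) if abs(v[x])>k and abs(v[x])>=abs(v[x-1:x+2]).max()];return [(x,int(v[x])) for x in xs]
for y in (136,140,145,150,155,160,172): print(y,edges(y,270,370,4))
for y in (295,305): print('rim',y,edges(y,235,405))
for y in (125,129): print('plate',y,edges(y,85,130),edges(y,520,560))
for x in (300,316,334): print(x,tool(onz(w,(x,144),.145)))
for x in (104,541): print(x,tool(onz(w,(x,123),gz+.048)))
```

```text
136 []
140 []
145 []
150 [(282, 4), (303, -4), (307, 10), (314, 8), (320, -8), (326, -10), (357, -5)]
155 [(282, 4), (303, -4), (307, 10), (314, 8), (321, -8), (326, -10), (357, -6)]
160 [(285, -4), (307, 8), (321, -6), (327, -11), (348, 6), (357, -5)]
172 [(281, 10), (285, -15), (349, 11), (356, -5)]
rim 295 [(251, 19)]
rim 305 [(238, -15), (251, 39), (262, -33), (376, 30), (386, -36), (398, 25)]
plate 125 [] []
plate 129 [] []
300 [ 0.0711 -0.0071  0.0033]
316 [ 0.0711 -0.0005  0.0033]
334 [0.0711 0.007  0.0033]
104 [ 0.0766 -0.044  -0.0685]
541 [ 0.0765  0.0466 -0.0685]
```

>>> {"name": "move_arm", "arguments": {
  "steps": [
    [[0,-0.0012,0,0,0,0,255],[0,-0.0012,0.008,0,0,0,255],[0,-0.0012,0.016,0,0,0,255],[0,-0.0012,0.024,0,0,0,255],[0,-0.0012,0.03,0,0,0,255]]
  ]
}}

```text
time: 9.98
ee_pos: [0.5793, -0.1793, 0.1174]
tcp_rot: [179.9, -0.0, -105.8]
contact_force: [-0.4, 0.1, -3.8]
gripper_width: 0.463
grip_force: 61.5
```

>>> {"name": "move_arm", "arguments": {
  "steps": [
    [[0,0,0.006,0,0,0,255],[0,0,0.011,0,0,0,255],[0,0,0.016,0,0,0,255],[0,0,0.02,0,0,0,255],[0,0,0.02,0,0,0,255]]
  ]
}}

```text
time: 10.6
ee_pos: [0.5794, -0.1793, 0.0979]
tcp_rot: [180.0, -0.0, -105.8]
contact_force: [-0.3, 0.6, -3.6]
gripper_width: 0.464
grip_force: 61.5
```

>>> {"name": "move_arm", "arguments": {
  "steps": [
    [[0,0,0.001,0,0,0,255],[0,0,0.002,0,0,0,255],[0,0,0.003,0,0,0,255],[0,0,0.003,0,0,0,255]]
  ]
}}

```text
time: 11.1
ee_pos: [0.5795, -0.1793, 0.0952]
tcp_rot: [180.0, -0.0, -105.8]
contact_force: [0.2, 0.6, -2.8]
gripper_width: 0.459
grip_force: 61.5
```

>>> {"name": "move_arm", "arguments": {
  "steps": [
    [[0,0,0.0005,0,0,0,255],[0,0,0.001,0,0,0,255],[0,0,0.001,0,0,0,255]]
  ]
}}

```text
time: 11.48
ee_pos: [0.5796, -0.1794, 0.0945]
tcp_rot: [-180.0, -0.0, -105.8]
contact_force: [0.8, -0.6, -2.0]
gripper_width: 0.463
grip_force: 61.7
```

>>> {"name": "move_arm", "arguments": {
  "steps": [
    [[0,0,0.0005,0,0,0,255],[0,0,0.001,0,0,0,255],[0,0,0.001,0,0,0,255]]
  ]
}}

```text
time: 11.85
ee_pos: [0.5797, -0.1796, 0.094]
tcp_rot: [-179.9, -0.0, -105.8]
contact_force: [-1.8, -0.5, 3.4]
gripper_width: 0.46
grip_force: 62.4
```

>>> {"name": "move_arm", "arguments": {
  "steps": [
    [[0,0,0,0,0,0,120],[0,0,0,0,0,0,110],[0,0,0,0,0,0,100],[0,0,0,0,0,0,85],[0,0,0,0,0,0,70]]
  ]
}}

```text
time: 12.48
ee_pos: [0.5795, -0.1793, 0.0932]
tcp_rot: [180.0, 0.0, -105.8]
contact_force: [-0.3, -0.4, 0.0]
gripper_width: 0.723
grip_force: 0.0
```

>>> {"name": "move_arm", "arguments": {
  "steps": [
    [[0,0,0,0,0,0,40],[0,0,0,0,0,0,0],[0,0,0,0,0,0,0],[0,0,0,0,0,0,0],[0,0,0,0,0,0,0]]
  ]
}}

```text
time: 13.1
ee_pos: [0.5795, -0.1794, 0.0933]
tcp_rot: [180.0, -0.0, -105.8]
contact_force: [-0.3, 0.1, -0.6]
gripper_width: 0.999
grip_force: 0.0
```

>>> {"name": "move_arm", "arguments": {
  "steps": [
    [[0,0,-0.01,0,0,0,0],[0,0,-0.03,0,0,0,0],[0,0,-0.06,0,0,0,0],[0,0,-0.1,0,0,0,0],[0,0,-0.14,0,0,0,0]]
  ]
}}

```text
time: 13.72
ee_pos: [0.5794, -0.1794, 0.2354]
tcp_rot: [-180.0, -0.0, -105.8]
contact_force: [0.7, 0.2, -0.0]
gripper_width: 1.0
grip_force: 0.0
```

>>> {"name": "move_arm", "arguments": {
  "steps": [
    [[0,0,-0.01,0,0,0,0],[0,0,-0.01,0,0,0,0],[0,0,-0.01,0,0,0,0],[0,0,-0.01,0,0,0,0],[0,0,-0.01,0,0,0,0]]
  ]
}}

```text
time: 14.35
ee_pos: [0.5793, -0.1793, 0.2426]
tcp_rot: [179.9, -0.0, -105.8]
contact_force: [-0.4, -0.3, 0.3]
gripper_width: 1.002
grip_force: 0.0
```

Run:
```python
from h import *
s=r.observe();print(s['time'],s['ee_pos'],s['contact_force'],s['grip_force'])
b=cap('side','d5');w=cap('wrist','w5');a=cap('scene','s5')
f=lambda i,x,y:cv2.resize(i[y:y+150,x:x+200],(400,300),interpolation=cv2.INTER_CUBIC)
cv2.imwrite('pics/c5.png',np.vstack([np.hstack([f(a['img'],200,330),f(b['img'],260,90)]),np.hstack([cv2.resize(w['img'],(400,300)),f(w['img'],220,0)])]))
```

```text
14.35 [ 0.57930796 -0.17931194  0.24255289] [-0.37083146 -0.29971615  0.26057538] 0.0
```

View pics/c5.png

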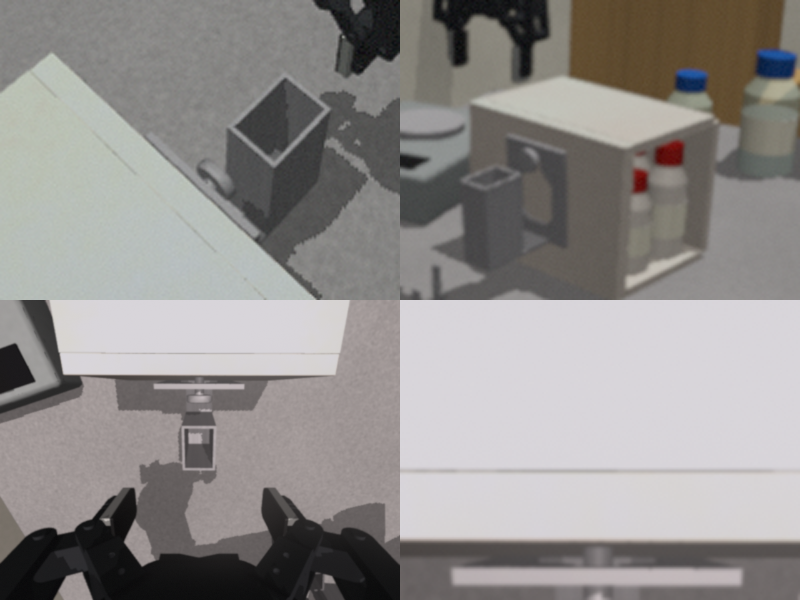

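The caddy hangs on the stud, square to the panel and upright, with the neck at the top of the slot (side view crop (530,158)). The gripper is clear of it. I'll let a little more time pass, check that it's at rest, and hand in.

>>> {"name": "move_arm", "arguments": {
  "steps": [
    [[0,0,0,0,0,0,0],[0,0,0,0,0,0,0],[0,0,0,0,0,0,0],[0,0,0,0,0,0,0],[0,0,0,0,0,0,0]]
  ]
}}

```text
time: 15.12
ee_pos: [0.5796, -0.1794, 0.2433]
tcp_rot: [-180.0, 0.0, -105.8]
contact_force: [0.8, -0.2, 0.6]
gripper_width: 0.996
grip_force: 0.0
```

Run:
```python
from h import *
b=cap('side','d6')['img'][150:230,285:345].astype(int);o=load('d5')['img'][150:230,285:345].astype(int)
d=abs(b-o).mean();print(d)
if d<6: print(r.job_done())
```

```text
1.262361111111111
the job is handed in; nothing more can be done
None
```

The caddy farthest from the base hangs upright and at rest on the stud, fully home in its slot. I never touched the pot or the bottle, and I handed the job in at about 15 s; no verdict came back.

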